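Scrape the moulding offcuts off the fixture plate into the scrap tray

ROBOT

A 6-joint arm with a two-finger parallel gripper is mounted at the origin on the work surface. World frame = base frame: x ahead of the robot, y to its left, z up, the work surface at z = 0. Lengths are in mm, angles in rad, forces in N, time in s.
With the tool pointing down it reaches from about 275 to 725 mm from the base axis. Payload 5.6 kg.
Tool frame: the origin (TCP) lies at the very end of the fingers, on their centre line; the grasp point (between the pads) lies manip.grip_depth behind it (manip.grip_depth is the distance from the TCP to the grasp point, in mm); z points along the fingers, y is the line along which they close (so a half turn about z gives the same grasp; the last joint's range is limited). The gripper opens to 85 mm and grips with 20 to 120 N. Pads are 22 mm wide; open, the fingers measure 114 mm over their backs; the gripper's body (76 mm by 85 mm) begins 54 mm behind the grasp point. The pads swing forward as they close: fully open they stand 13 mm farther back than shut.
Start: joints at [-0.874, 0.255, 0.108, 0, -1.424, -0.285], TCP at [220.161, -504.006, 203.083] pointing down, gripper open.
Joint ranges: [-2.95, 2.95], [-1.21, 1.97], [-1.09, 1.5], [-2.87, 1.71], [-2.94, -0.07], [-3.05, 3.05]. Speed limits (rad/s): [2.57, 2.57, 3.14, 3.14, 3.14, 3.14].

INTERFACE

Orientations are given as a 3x3 rotation matrix whose columns are the frame's x, y, z axes.
In Python, from rig import manip, optics gives the robot as it stands.
- The arm moves only by the shell command python3 -m jog 'ROWS' [OPENING] [FORCE]. ROWS is JSON, a list of rows, each an object with "translation": the shift along the world's x, y, z in units of 0.1 m (1.0 is 0.1 m), a list of three; "delta_rot": the turn, a rotation vector about the world's x, y, z in units of 2 rad (1.0 is 2 rad), a list of three. In form: [{"translation": [dx, dy, dz], "delta_rot": [rx, ry, rz]}, ...]. A call has 1 to 10 rows; each row is the pose to reach, as a shift and turn from the pose commanded when the call began; what a row does not reach only later rows make up. A row lasts 1/8 s, in which the tool goes at most 62.5 mm and 10.7 degrees, less where a joint would pass 70% of its speed; a pose out of reach is approached as far as the arm can. A call with a number of a shift or a turn outside -1 to 1 is refused whole. A call with a gripper value outside its range is refused whole. OPENING is the closure, from 0 (fully open) to 1 (shut), set as the call begins (- or left out, the last holds). The fingers move at their own pace and stop on an object; FORCE is the grip in N (left out, the last holds). Time passes only in rows, so rows that repeat a pose let the fingers close. It gives the time, the measured TCP pose, the force, the opening and the grip force at its end, in the units of the state.
- manip.get_state(): the state, without advancing time (a new reading comes with each control period).
- optics.grab_frame(name): name is "scene" or "top"; returns a dict with "frame" (384x512x3 uint8, red, green, blue), "z_map" (384x512 float32, mm along the optical axis (not along the pixel's ray), 0 where there is no reading), "mtx" (3x3 intrinsics, pixels), "dist" ([k1, k2, p1, p2, k3] as OpenCV has them; the pictures are not rectified), "rvec" (rotation vector, rad) and "tvec" (3), from world to camera coordinates, as OpenCV has them. Camera axes: x right, y down, z forward; pixel columns grow to the right and rows downward; lengths in mm; the calibration is good to about 2 mm. A picture is of the moment at which its call begins.
- manip.job_done(): hands the job in; it is judged then, once.
The state is a dict: "time_s": time; "qpos": joint angles; "dq": joint speeds; "tau": joint torques, N m; "eef_pos": TCP position; "ee_rot": TCP orientation; "force": force on the tool from outside, world axes, zero at the start; "wrist_torque": the same for the moment, N m; "opening": finger opening in mm; "gripper_force": force on a finger pad.
Only numpy, scipy, OpenCV 4.12 (cv2) and the standard library are available. Lean on these libraries where they do the work, as an engineer would, in place of code of your own. Each camera call takes 0.05 s, during which the arm holds its last target. There are 200 camera calls.

TASK

Pick up the yellow-handled scraper block and use it to sweep the three orange plastic offcuts off the raised steel plate into the red scrap tray at its end, not into the blue parts tray. Touch the offcuts only with the scraper, never with the gripper, and treat the plate gently: do not press the scraper on it harder than about 30 N. Finally stand the scraper upright back down on the green bench top, let go of it, and leave the other things on the bench where they are.

Things in the scene. Friction and masses are not known exactly. Their poses are not given: they have to be found in the camera images.
- plate: Fixed steel fixture plate on a grey foot, 170 (x) x 250 (y) mm, flat top 60 mm above the bench; origin at the centre of its underside on the bench, z up. Its long axis is its own y; a tray stands at each y end. Six dark round spots on top are only flat marks. The top has no rim.
- scrap_tray: Fixed open red tray, 170 (x) x 110 (y) mm outside, 52 mm high (8 mm lower than the plate's top), walls and floor 4 mm; origin at the centre of its underside on the bench. Its axes are parallel to the plate's. It stands at either the +y or the -y end of the plate, its centre 182 mm from the plate's centre, 2 mm gap to the plate.
- parts_tray: Fixed open blue tray with brass fittings in it, the same size as the red one, at the other y end of the plate. No offcut may end in it.
- chip0: Loose orange plastic offcut, a strip 64 (its x) x 18 (its y) x 12 mm with a 3 mm pip on top, 22 g; origin at the centre of its underside. Starts lying flat on the plate, roughly across it (its x along the plate's x), its centre within 30 mm of the plate's centre line and its nearest point at least 25 mm from the plate's y ends.
- chip1: Loose orange plastic offcut, a strip 64 (its x) x 18 (its y) x 12 mm with a 3 mm pip on top, 22 g; origin at the centre of its underside. Starts lying flat on the plate, roughly across it (its x along the plate's x), its centre within 30 mm of the plate's centre line and its nearest point at least 25 mm from the plate's y ends.
- chip2: Loose orange plastic offcut, a strip 64 (its x) x 18 (its y) x 12 mm with a 3 mm pip on top, 22 g; origin at the centre of its underside. Starts lying flat on the plate, roughly across it (its x along the plate's x), its centre within 30 mm of the plate's centre line and its nearest point at least 25 mm from the plate's y ends.
- scraper: Loose scraper block standing on the bench beside the trays, about 0.3 kg. Blade block 160 (x) x 40 (y) x 35 mm high with a black rubber sole; on top in the middle an upright yellow handle 100 (x) x 28 (y) mm, from 35 to 95 mm above the sole, to be gripped across its 28 mm from above. Origin at the centre of the sole, z up. It sweeps along its own y.
- motor: Loose small electric motor, 80 mm across, 95 mm high, standing near the robot's right; origin under its centre. Leave alone.
- screwdriver: Loose screwdriver lying on the bench in front of the robot. Leave alone.
- tape_roll: Loose paper-coloured tape roll, 100 mm across, 25 mm high, lying beyond the plate; origin under its centre. Leave alone.
- jar: Loose amber jar, 60 mm across, 90 mm high, standing beyond the plate; origin under its centre. Leave alone.
Things that resemble listed ones, but are neither listed nor needed, are in the scene too. What is shaped like the chip0 but purple or turquoise is not meant.

How it is judged:
By the outcome, as a careful person would: the job done as asked, in the order asked, and still so for the second after the job is handed in, with the robot touching nothing.
It also fails if it takes over 51 s, if anything falls off the work surface, if the arm or the gripper's body presses on something with over 40 N, if the wrist force passes 120 N, or if a joint passes its speed limit or range.

## Working session

There is one attempt and no reset: what is moved stays moved. The work goes in short steps, Python scripts to look and compute and a shell command to move; the robot and the scene stay as the last step left them, time stands still between calls to the robot, and variables do not carry over. Pictures are saved under pics/ and viewed, at most 10 in all, crops included, and the job is handed in when it is done.

```bash
mkdir -p pics
cat > h.py <<'E'
import numpy as np, cv2
from rig import manip, optics
def pts(f):
    z=f["z_map"]; h,w=z.shape
    u,v=np.meshgrid(np.arange(w),np.arange(h))
    n=cv2.undistortPoints(np.stack([u,v],-1).reshape(-1,1,2).astype(float),f["mtx"],np.array(f["dist"])).reshape(h,w,2)
    c=np.dstack([n*z[...,None],z])
    R=cv2.Rodrigues(np.array(f["rvec"],float))[0]
    p=(c.reshape(-1,3)-np.ravel(f["tvec"]))@R
    p[z.ravel()==0]=np.nan
    return p.reshape(h,w,3)
def ray(f,uv,zp):
    n=cv2.undistortPoints(np.array(uv,float).reshape(-1,1,2),f["mtx"],np.array(f["dist"])).reshape(-1,2)
    R=cv2.Rodrigues(np.array(f["rvec"],float))[0]
    d=np.c_[n,np.ones(len(n))]@R; o=-np.ravel(f["tvec"])@R
    return o+d*((zp-o[2])/d[:,2])[:,None]
def save(f,n): cv2.imwrite("pics/"+n,f["frame"][...,::-1])
E
python3 - <<'E'
from h import *
a=optics.grab_frame("scene");b=optics.grab_frame("top")
cv2.imwrite("pics/both.png",cv2.resize(np.vstack([a["frame"],b["frame"]])[...,::-1],None,fx=.78,fy=.78) if 0 else a["frame"][...,::-1])
save(b,"top.png")
np.save("a.npy",a,allow_pickle=True);np.save("b.npy",b,allow_pickle=True)
s=manip.get_state();print({k:np.round(v,3).tolist() for k,v in s.items()},manip.grip_depth)
E
```

```text
{'time_s': 0.1, 'qpos': [-0.874, 0.256, 0.107, -0.0, -1.424, -0.285], 'dq': [0.001, -0.002, 0.003, 0.0, 0.0, 0.001], 'tau': [-0.003, -38.761, 23.847, 5.378, -0.004, -0.0], 'eef_pos': [219.993, -503.562, 202.301], 'ee_rot': [[-0.916, -0.4, -0.001], [-0.4, 0.916, 0.001], [0.0, 0.002, -1.0]], 'force': [-0.187, -0.362, -0.048], 'wrist_torque': [0.026, -0.012, 0.006], 'gripper_force': 0.0, 'opening': 85.365} 18.700000000000003
```

View pics/both.png

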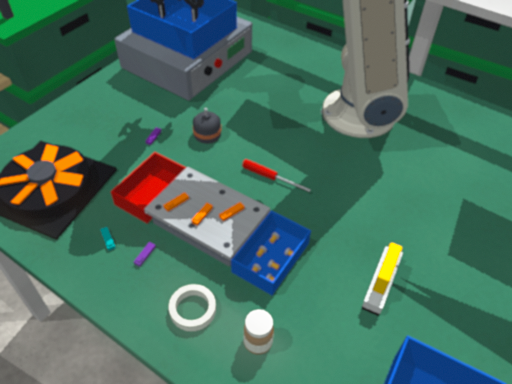

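View pics/top.png

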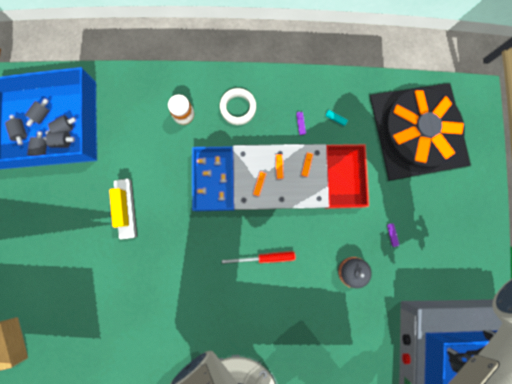

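The scene view shows the plate in the middle with three orange strips at (176,202), (202,214) and (232,211), the red tray at (150,187), the blue tray at (270,250) and the yellow-handled scraper at (385,278). In the top view the strips are at (259,183), (280,166) and (307,163), the red tray is at (348,176), and the scraper is at (121,208).

Possible mix-ups, in top-view pixels:
- **Offcuts:** fan blades (427,125), purple pieces (300,123) and (393,235), turquoise piece (336,117), brass fittings (212,178). I choose the orange strips on the plate.
- **Red tray:** the screwdriver handle (277,257) is also red, and the blue bin (45,120) resembles the parts tray. I choose the red tray at the plate's end.
- **Scraper:** the cardboard box (10,345) is the nearest in colour. I choose the yellow handle on the white block.

Run:
```python
from h import *
for nm in "ab":
    f=np.load(nm+".npy",allow_pickle=True).item(); P=pts(f); H=cv2.cvtColor(f["frame"],cv2.COLOR_RGB2HSV)
    print("==",nm, "cam",np.round(-np.ravel(f["tvec"])@cv2.Rodrigues(np.array(f["rvec"],float))[0]))
    h,s,v=H[...,0],H[...,1],H[...,2]
    masks=dict(orange=(h>=7)&(h<=19)&(s>170)&(v>140),yellow=(h>=24)&(h<=33)&(s>150)&(v>100),red=((h<5)|(h>175))&(s>180)&(v>80),blue=(h>=105)&(h<=122)&(s>150))
    for k,m in masks.items():
        n,L,st,c=cv2.connectedComponentsWithStats(m.astype(np.uint8))
        for i in range(1,n):
            if st[i,4]<40: continue
            q=P[L==i]; q=q[~np.isnan(q[:,0])]
            if len(q)<20: continue
            zt=np.percentile(q[:,2],90); t=q[q[:,2]>zt-8]
            r=cv2.minAreaRect(t[:,:2].astype(np.float32))
            print(k,st[i,4],np.round(c[i]),"z",np.round(np.percentile(q[:,2],[5,50,95])),"rect",np.round(r[0]),np.round(r[1]),round(r[2],1))
    # plate top & scraper by height
    for lab,lo,hi,x0 in (("plate",55,65,None),("block",28,40,None)):
        m=(P[...,2]>lo)&(P[...,2]<hi)&((s<60) )
        n,L,st,c=cv2.connectedComponentsWithStats(m.astype(np.uint8))
        for i in range(1,n):
            if st[i,4]<60: continue
            q=P[L==i]; r=cv2.minAreaRect(q[:,:2].astype(np.float32))
            print(lab,st[i,4],np.round(c[i]),np.round(np.median(q[:,2]),1),np.round(r[0]),np.round(r[1]),round(r[2],1))
b=np.load("b.npy",allow_pickle=True).item()["frame"]
c=np.hstack([cv2.resize(b[140:215,185:375],None,fx=3,fy=3),cv2.resize(b[170:245,95:150],None,fx=3,fy=3)])
cv2.imwrite("pics/crop.png",c[...,::-1])
```

```text
== a cam [1158.  406.  977.]
orange 886 [ 63. 165.] z [47. 53. 59.] rect [ 702. -508.] [183.  88.] 71.9
orange 175 [ 23. 161.] z [48. 54. 60.] rect [ 759. -590.] [75. 30.] 86.2
orange 196 [ 13. 179.] z [48. 54. 60.] rect [ 817. -562.] [30. 68.] 58.5
orange 284 [ 49. 193.] z [48. 53. 59.] rect [ 792. -457.] [75. 29.] 62.5
orange 234 [ 23. 193.] z [47. 54. 60.] rect [ 829. -506.] [71. 29.] 14.7
orange 185 [176. 201.] z [66. 73. 77.] rect [ 638. -173.] [20. 62.] 76.6
orange 184 [201. 214.] z [67. 73. 77.] rect [ 630. -100.] [63. 19.] 4.0
orange 187 [231. 211.] z [66. 73. 77.] rect [583. -48.] [19. 61.] 76.6
yellow 608 [387. 267.] z [51. 95. 98.] rect [510. 320.] [103.  27.] 9.7
red 40 [218.  63.] z [66. 78. 87.] rect [ 136. -440.] [25. 13.] 3.6
red 2314 [145. 185.] z [ 3. 12. 52.] rect [ 614. -290.] [171. 107.] 3.1
red 279 [259. 169.] z [12. 23. 28.] rect [392. -99.] [23. 99.] 6.4
blue 4428 [183.  24.] z [119. 156. 204.] rect [ 142. -584.] [242. 322.] 21.9
blue 3340 [270. 251.] z [ 3. 14. 53.] rect [596.  77.] [174. 111.] 2.7
blue 3000 [432. 367.] z [  4.  55. 100.] rect [655. 487.] [ 8
[... 1188 characters left out ...]
 -100.] [22. 96.] 4.7
red 58 [406. 358.] z [68. 81. 87.] rect [ 131. -439.] [10. 21.] 86.6
blue 6974 [ 49. 115.] z [  3.  11. 100.] rect [752. 551.] [243. 247.] 6.1
blue 2197 [212. 179.] z [ 2.  6. 53.] rect [594.  78.] [171. 107.] 2.2
blue 1955 [448. 353.] z [121. 158. 208.] rect [ 196. -497.] [ 92. 151.] 39.6
plate 5155 [280. 177.] 61.3 [ 603. -103.] [171. 250.] 2.5
plate 312 [355. 273.] 61.8 [ 350. -310.] [73. 72.] 75.1
block 127 [397. 145.] 33.9 [ 712. -443.] [189.  54.] 32.2
block 112 [ 69. 131.] 35.5 [719. 492.] [83. 25.] 2.6
block 455 [126. 210.] 35.9 [507. 320.] [159.  43.] 8.7
block 61 [403. 316.] 35.1 [ 226. -449.] [21. 94.] 73.9
block 91 [246. 378.] 34.6 [ 64. -25.] [78. 15.] 82.1
```

View pics/crop.png

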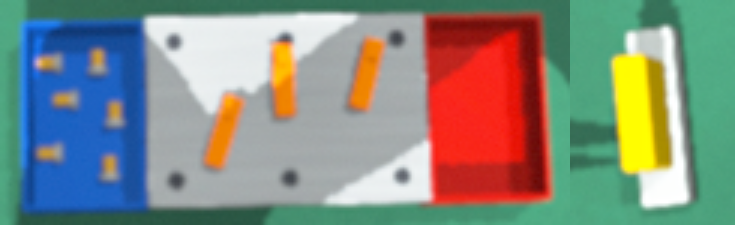

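The crop confirms the choice: three orange strips on the grey plate at (223,131), (283,79) and (367,74), with the red tray on their right. The yellow handle sits on a white block. 3D sizes and heights agree with the description:

| Item | Position / angle |
|---|---|
| Plate | centre (604,-104), yaw 2.6° |
| Red tray | (612,-287) |
| Scraper | (508,319.5), yaw 9.1° |

Next I move above the scraper.

```bash
J="python3 -m jog"
python3 -m jog '[{"translation":[0.17,0.5,0],"delta_rot":[0,0,-0.03]},{"translation":[0.35,1,0],"delta_rot":[0,0,-0.06]}]' 0 >/dev/null
python3 -m jog '[{"translation":[0.17,0.5,0],"delta_rot":[0,0,-0.03]},{"translation":[0.35,1,0],"delta_rot":[0,0,-0.0665]}]'
python3 -m jog '[{"translation":[0.17,0.5,0],"delta_rot":[0,0,0]},{"translation":[0.35,1,0],"delta_rot":[0,0,0]}]' >/dev/null
python3 -m jog '[{"translation":[0.17,0.5,0],"delta_rot":[0,0,0]},{"translation":[0.35,1,0],"delta_rot":[0,0,0]}]' >/dev/null
python3 -m jog '[{"translation":[0.17,0.5,0],"delta_rot":[0,0,0]},{"translation":[0.35,1,0],"delta_rot":[0,0,0]}]' >/dev/null
python3 -m jog '[{"translation":[0.17,0.5,0],"delta_rot":[0,0,0]},{"translation":[0.35,1,0],"delta_rot":[0,0,0]}]' >/dev/null
python3 -m jog '[{"translation":[0.17,0.5,0],"delta_rot":[0,0,0]},{"translation":[0.35,1,0],"delta_rot":[0,0,0]}]' >/dev/null
python3 -m jog '[{"translation":[0.17,0.5,0],"delta_rot":[0,0,0]},{"translation":[0.35,1,0],"delta_rot":[0,0,0]}]' >/dev/null
python3 -m jog '[{"translation":[0.04,0.12,0],"delta_rot":[0,0,0]},{"translation":[0.078,0.235,0],"delta_rot":[0,0,0]},{"translation":[0.078,0.235,0],"delta_rot":[0,0,0]},{"translation":[0.078,0.235,0],"delta_rot":[0,0,0]}]'
```

```text
time_s: 0.6
eef_pos: [290.2, -302.3, 202.7]
ee_rot: [[-0.988, -0.155, -0.0], [-0.155, 0.988, 0.0], [0.0, 0.001, -1.0]]
force: [1.7, -0.5, 0.6]
opening: 85.3
gripper_force: 0.0
time_s: 2.6
eef_pos: [507.9, 318.7, 203.6]
ee_rot: [[-0.988, -0.157, 0.0], [-0.157, 0.988, 0.0], [-0.0, 0.0, -1.0]]
force: [-0.9, -0.4, 0.6]
opening: 85.3
gripper_force: 0.0
```

```bash
python3 -m jog '[{"translation":[0,0,-0.3],"delta_rot":[0,0,0]},{"translation":[0,0,-0.6],"delta_rot":[0,0,0]},{"translation":[0,0,-0.9],"delta_rot":[0,0,0]}]' >/dev/null
python3 -m jog '[{"translation":[0,0,-0.2],"delta_rot":[0,0,0]},{"translation":[0,0,-0.4],"delta_rot":[0,0,0]},{"translation":[0,0,-0.53],"delta_rot":[0,0,0]},{"translation":[0,0,-0.63],"delta_rot":[0,0,0]},{"translation":[0,0,-0.63],"delta_rot":[0,0,0]},{"translation":[0,0,-0.63],"delta_rot":[0,0,0]}]'
python3 -m jog '[{"translation":[0,0,0],"delta_rot":[0,0,0]},{"translation":[0,0,0],"delta_rot":[0,0,0]},{"translation":[0,0,0],"delta_rot":[0,0,0]},{"translation":[0,0,0],"delta_rot":[0,0,0]},{"translation":[0,0,0],"delta_rot":[0,0,0]},{"translation":[0,0,0],"delta_rot":[0,0,0]},{"translation":[0,0,0],"delta_rot":[0,0,0]},{"translation":[0,0,0],"delta_rot":[0,0,0]}]' 1 70
```

```text
time_s: 3.72
eef_pos: [508.4, 319.8, 50.8]
ee_rot: [[-0.987, -0.158, 0.001], [-0.158, 0.987, 0.001], [-0.001, 0.001, -1.0]]
force: [0.5, 0.1, 0.9]
opening: 85.5
gripper_force: 0.0
time_s: 4.72
eef_pos: [508.2, 319.9, 50.5]
ee_rot: [[-0.987, -0.158, 0.001], [-0.158, 0.987, 0.001], [-0.001, 0.001, -1.0]]
force: [-1.3, 1.9, 5.4]
opening: 26.1
gripper_force: 71.2
```

```bash
python3 -m jog '[{"translation":[0,0,0.2],"delta_rot":[0,0,0]},{"translation":[0,0,0.5],"delta_rot":[0,0,0]},{"translation":[0,0,0.8],"delta_rot":[0,0,0]},{"translation":[0,0,1],"delta_rot":[0,0,0]}]'
python3 -m jog '[{"translation":[0.1,-0.3,0.1],"delta_rot":[0,0,-0.01]},{"translation":[0.2,-0.65,0.1],"delta_rot":[0,0,-0.02]},{"translation":[0.3,-1,0.1],"delta_rot":[0,0,-0.03]}]' >/dev/null
python3 -m jog '[{"translation":[0.1,-0.35,0.1],"delta_rot":[0,0,-0.01]},{"translation":[0.2,-0.7,0.1],"delta_rot":[0,0,-0.02]},{"translation":[0.3,-1,0.1],"delta_rot":[0,0,-0.0263]}]' >/dev/null
python3 -m jog '[{"translation":[0.1,-0.35,0],"delta_rot":[0,0,0]},{"translation":[0.2,-0.7,0],"delta_rot":[0,0,0]},{"translation":[0.3,-0.986,0],"delta_rot":[0,0,0]},{"translation":[0.3,-0.986,0],"delta_rot":[0,0,0]},{"translation":[0.3,-0.986,0],"delta_rot":[0,0,0]},{"translation":[0.3,-0.986,0],"delta_rot":[0,0,0]}]'
python3 - <<'E'
from h import *
a=optics.grab_frame("scene");b=optics.grab_frame("top")
c=np.hstack([cv2.resize(a["frame"][120:320,90:350],None,fx=1.5,fy=1.5),cv2.resize(b["frame"][100:300,160:400],None,fx=1.5,fy=1.5)])
cv2.imwrite("pics/held.png",c[...,::-1])
for n,f in (("a",a),("b",b)):
    P=pts(f); H=cv2.cvtColor(f["frame"],cv2.COLOR_RGB2HSV)
    reg=(abs(P[...,0]-598)<110)&(abs(P[...,1]-21)<45)
    m=reg&(H[...,1]<60)&(P[...,2]>90)&(P[...,2]<155)
    q=P[m]; print(n,len(q),np.round(np.percentile(q[:,2],[2,10,50,90,98])) if len(q) else "")
    t=q[abs(q[:,2]-np.median(q[:,2]))<15]
    if len(t)>10: print(cv2.minAreaRect(t[:,:2].astype(np.float32)))
E
```

```text
time_s: 5.22
eef_pos: [507.4, 318.7, 149.7]
ee_rot: [[-0.987, -0.158, -0.002], [-0.158, 0.987, -0.002], [0.002, -0.001, -1.0]]
force: [0.8, 0.3, -3.4]
opening: 26.0
gripper_force: 70.3
time_s: 6.72
eef_pos: [597.4, 21.6, 169.5]
ee_rot: [[-0.999, -0.047, -0.001], [-0.047, 0.999, 0.0], [0.001, 0.0, -1.0]]
force: [0.8, 0.7, -3.2]
opening: 26.2
gripper_force: 70.4
a 693 [121. 125. 145. 154. 155.]
((599.3560180664062, 21.703065872192383), (161.79649353027344, 41.78921127319336), 2.3496739864349365)
b 118 [131. 140. 154. 155. 155.]
((554.4970703125, 20.703948974609375), (76.17375183105469, 38.66608428955078), 1.5056999921798706)
```

View pics/held.png

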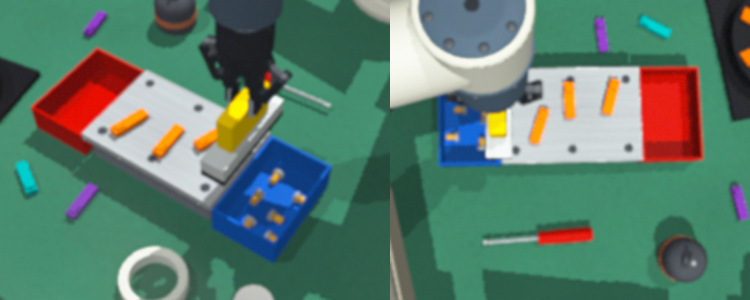

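The held scraper, at (243,140) in the left half, hangs level and square across the plate's blue-tray end. It is clear of the offcuts at (128,123), (168,140) and (207,140). Lowering to just above the plate.

```bash
python3 -m jog '[{"translation":[0.005,0,-0.2],"delta_rot":[0,0,0]},{"translation":[0.005,0,-0.4],"delta_rot":[0,0,0]},{"translation":[0.005,0,-0.5],"delta_rot":[0,0,0]},{"translation":[0.005,0,-0.55],"delta_rot":[0,0,0]},{"translation":[0.005,0,-0.57],"delta_rot":[0,0,0]},{"translation":[0.005,0,-0.57],"delta_rot":[0,0,0]},{"translation":[0.005,0,-0.57],"delta_rot":[0,0,0]}]'
```

```text
time_s: 7.7
eef_pos: [598.8, 20.9, 113.6]
ee_rot: [[-0.999, -0.046, 0.001], [-0.046, 0.999, 0.0], [-0.001, 0.0, -1.0]]
force: [0.4, 0.0, -3.3]
opening: 26.3
gripper_force: 70.4
```

```bash
python3 -m jog '[{"translation":[0.005,-0.1,-0.005],"delta_rot":[0,0,0]},{"translation":[0.009,-0.2,-0.01],"delta_rot":[0,0,0]},{"translation":[0.014,-0.3,-0.01],"delta_rot":[0,0,0]},{"translation":[0.019,-0.4,-0.01],"delta_rot":[0,0,0]},{"translation":[0.023,-0.5,-0.01],"delta_rot":[0,0,0]},{"translation":[0.028,-0.6,-0.01],"delta_rot":[0,0,0]},{"translation":[0.033,-0.7,-0.01],"delta_rot":[0,0,0]},{"translation":[0.037,-0.8,-0.01],"delta_rot":[0,0,0]},{"translation":[0.042,-0.9,-0.01],"delta_rot":[0,0,0]},{"translation":[0.047,-1,-0.01],"delta_rot":[0,0,0]}]'
python3 - <<'E'
from h import *
a=optics.grab_frame("scene")
cv2.imwrite("pics/sw1.png",cv2.resize(a["frame"][120:320,90:350],None,fx=2,fy=2)[...,::-1])
E
```

```text
time_s: 8.95
eef_pos: [603.2, -79.7, 112.1]
ee_rot: [[-0.999, -0.046, 0.0], [-0.046, 0.999, 0.0], [-0.0, 0.0, -1.0]]
force: [-0.6, 1.3, -3.0]
opening: 26.5
gripper_force: 70.5
```

View pics/sw1.png

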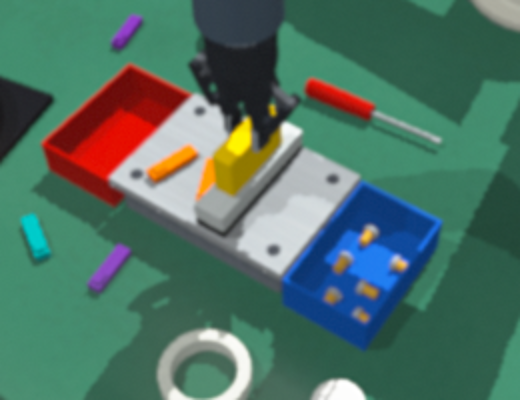

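The picture shows the blade mid-plate at (235,180) pushing two offcuts at (205,178), with the third ahead at (172,163). Nothing is stray, so I continue past the plate's end.

```bash
python3 -m jog '[{"translation":[0.005,-0.1,0],"delta_rot":[0,0,0]},{"translation":[0.009,-0.2,0],"delta_rot":[0,0,0]},{"translation":[0.014,-0.3,0],"delta_rot":[0,0,0]},{"translation":[0.019,-0.4,0],"delta_rot":[0,0,0]},{"translation":[0.023,-0.5,0],"delta_rot":[0,0,0]},{"translation":[0.028,-0.6,0],"delta_rot":[0,0,0]},{"translation":[0.033,-0.7,0],"delta_rot":[0,0,0]},{"translation":[0.037,-0.8,0],"delta_rot":[0,0,0]},{"translation":[0.042,-0.9,0],"delta_rot":[0,0,0]},{"translation":[0.047,-1,0],"delta_rot":[0,0,0]}]'
python3 -m jog '[{"translation":[0.005,-0.1,0.005],"delta_rot":[0,0,0]},{"translation":[0.009,-0.2,0.005],"delta_rot":[0,0,0]},{"translation":[0.014,-0.3,0.005],"delta_rot":[0,0,0]},{"translation":[0.019,-0.4,0.005],"delta_rot":[0,0,0]},{"translation":[0.023,-0.5,0.005],"delta_rot":[0,0,0]},{"translation":[0.028,-0.6,0.005],"delta_rot":[0,0,0]},{"translation":[0.031,-0.65,0.005],"delta_rot":[0,0,0]},{"translation":[0.031,-0.65,0.005],"delta_rot":[0,0,0]},{"translation":[0.031,-0.65,0.005],"delta_rot":[0,0,0]}]'
python3 - <<'E'
from h import *
a=optics.grab_frame("scene")
cv2.imwrite("pics/sw2.png",cv2.resize(a["frame"][120:320,90:350],None,fx=2,fy=2)[...,::-1])
E
```

```text
time_s: 10.25
eef_pos: [607.9, -179.8, 112.0]
ee_rot: [[-0.999, -0.046, -0.0], [-0.046, 0.999, 0.0], [0.0, 0.0, -1.0]]
force: [0.3, 0.1, -3.6]
opening: 26.6
gripper_force: 70.4
time_s: 11.38
eef_pos: [611.0, -243.8, 112.6]
ee_rot: [[-0.999, -0.046, -0.0], [-0.046, 0.999, 0.0], [0.0, 0.0, -1.0]]
force: [0.2, 0.1, -3.8]
opening: 26.4
gripper_force: 70.4
```

View pics/sw2.png

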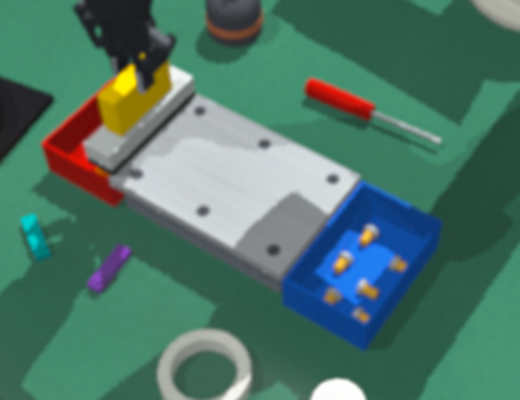

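The plate is clear. The blade is over the red tray at (140,115), with orange just visible beneath it at (100,168). I lift and go back to the scraper's original spot, looking into the tray on the way.

```bash
python3 -m jog '[{"translation":[0,0,0.3],"delta_rot":[0,0,0]},{"translation":[0,0,0.6],"delta_rot":[0,0,0]},{"translation":[0,0,0.8],"delta_rot":[0,0,0]}]' >/dev/null
python3 -m jog '[{"translation":[-0.05,0.3,0],"delta_rot":[0,0,0]},{"translation":[-0.1,0.65,0],"delta_rot":[0,0,0]},{"translation":[-0.17,1,0],"delta_rot":[0,0,0]}]' >/dev/null
python3 -m jog '[{"translation":[-0.05,0.35,0],"delta_rot":[0,0,0]},{"translation":[-0.1,0.7,0],"delta_rot":[0,0,0]},{"translation":[-0.17,1,0],"delta_rot":[0,0,0]}]' >/dev/null
python3 -m jog '[{"translation":[-0.05,0.35,0],"delta_rot":[0,0,0.01]},{"translation":[-0.1,0.7,0],"delta_rot":[0,0,0.02]},{"translation":[-0.17,1,0],"delta_rot":[0,0,0.03]}]' >/dev/null
python3 -m jog '[{"translation":[-0.05,0.35,0],"delta_rot":[0,0,0.01]},{"translation":[-0.1,0.7,0],"delta_rot":[0,0,0.02]},{"translation":[-0.17,1,0],"delta_rot":[0,0,0.026]}]' >/dev/null
python3 -m jog '[{"translation":[-0.05,0.35,0],"delta_rot":[0,0,0]},{"translation":[-0.1,0.7,0],"delta_rot":[0,0,0]},{"translation":[-0.17,1,0],"delta_rot":[0,0,0]}]' >/dev/null
python3 -m jog '[{"translation":[-0.09,0.3,0],"delta_rot":[0,0,0]},{"translation":[-0.18,0.63,0],"delta_rot":[0,0,0]},{"translation":[-0.18,0.63,0],"delta_rot":[0,0,0]},{"translation":[-0.18,0.63,0],"delta_rot":[0,0,0]}]'
python3 - <<'E'
from h import *
a=optics.grab_frame("scene");b=optics.grab_frame("top")
c=np.hstack([cv2.resize(a["frame"][130:280,95:325],None,fx=1.7,fy=1.7),cv2.resize(b["frame"][100:250,185:385],None,fx=1.7,fy=1.7)])
cv2.imwrite("pics/tray.png",c[...,::-1])
E
```

```text
time_s: 14.18
eef_pos: [507.8, 318.8, 192.7]
ee_rot: [[-0.987, -0.158, 0.0], [-0.158, 0.987, -0.0], [-0.0, -0.0, -1.0]]
force: [0.8, -0.7, -3.5]
opening: 26.1
gripper_force: 70.6
```

View pics/tray.png

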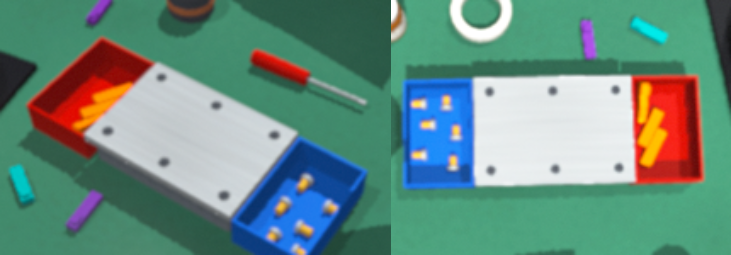

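All three offcuts lie in the red tray, at (644,103), (652,126) and (654,148) in the right half. The plate is empty and the blue tray is unchanged. Now I set the scraper down.

```bash
python3 -m jog '[{"translation":[0,0,-0.3],"delta_rot":[0,0,0]},{"translation":[0,0,-0.6],"delta_rot":[0,0,0]},{"translation":[0,0,-0.9],"delta_rot":[0,0,0]},{"translation":[0,0,-1],"delta_rot":[0,0,0]}]' >/dev/null
python3 -m jog '[{"translation":[0,0,-0.2],"delta_rot":[0,0,0]},{"translation":[0,0,-0.3],"delta_rot":[0,0,0]},{"translation":[0,0,-0.35],"delta_rot":[0,0,0]},{"translation":[0,0,-0.39],"delta_rot":[0,0,0]},{"translation":[0,0,-0.41],"delta_rot":[0,0,0]},{"translation":[0,0,-0.41],"delta_rot":[0,0,0]},{"translation":[0,0,-0.41],"delta_rot":[0,0,0]}]'
```

```text
time_s: 15.65
eef_pos: [508.1, 319.0, 51.9]
ee_rot: [[-0.987, -0.158, 0.0], [-0.158, 0.987, 0.0], [-0.0, 0.0, -1.0]]
force: [-0.2, -0.2, -4.1]
opening: 26.4
gripper_force: 70.6
```

```bash
python3 -m jog '[{"translation":[0,0,-0.005],"delta_rot":[0,0,0]},{"translation":[0,0,-0.01],"delta_rot":[0,0,0]},{"translation":[0,0,-0.015],"delta_rot":[0,0,0]},{"translation":[0,0,-0.015],"delta_rot":[0,0,0]},{"translation":[0,0,-0.015],"delta_rot":[0,0,0]}]'
```

```text
time_s: 16.27
eef_pos: [508.0, 319.0, 50.5]
ee_rot: [[-0.987, -0.158, 0.0], [-0.158, 0.987, 0.0], [-0.0, 0.0, -1.0]]
force: [-2.5, -0.1, 1.2]
opening: 26.4
gripper_force: 71.3
```

Contact is made: the scraper's weight is carried and the force is small. I release and retreat straight up.

```bash
python3 -m jog '[{"translation":[0,0,0],"delta_rot":[0,0,0]},{"translation":[0,0,0],"delta_rot":[0,0,0]},{"translation":[0,0,0],"delta_rot":[0,0,0]},{"translation":[0,0,0],"delta_rot":[0,0,0]},{"translation":[0,0,0],"delta_rot":[0,0,0]},{"translation":[0,0,0],"delta_rot":[0,0,0]},{"translation":[0,0,0],"delta_rot":[0,0,0]},{"translation":[0,0,0],"delta_rot":[0,0,0]}]' 0
python3 -m jog '[{"translation":[0,0,0.15],"delta_rot":[0,0,0]},{"translation":[0,0,0.4],"delta_rot":[0,0,0]},{"translation":[0,0,0.7],"delta_rot":[0,0,0]},{"translation":[0,0,1],"delta_rot":[0,0,0]}]' >/dev/null
python3 -m jog '[{"translation":[0,0,0.5],"delta_rot":[0,0,0]},{"translation":[0,0,0.9],"delta_rot":[0,0,0]},{"translation":[0,0,0.9],"delta_rot":[0,0,0]},{"translation":[0,0,0.9],"delta_rot":[0,0,0]}]'
python3 - <<'E'
from h import *
save(optics.grab_frame("scene"),"end.png")
E
```

```text
time_s: 17.27
eef_pos: [507.9, 318.9, 50.1]
ee_rot: [[-0.988, -0.158, -0.0], [-0.158, 0.988, -0.0], [0.0, -0.0, -1.0]]
force: [0.1, 1.2, -0.8]
opening: 85.5
gripper_force: 0.0
time_s: 18.27
eef_pos: [507.7, 318.9, 240.4]
ee_rot: [[-0.988, -0.158, 0.0], [-0.158, 0.988, 0.001], [-0.0, 0.001, -1.0]]
force: [-0.7, 0.1, -0.7]
opening: 85.4
gripper_force: 0.0
```

View pics/end.png

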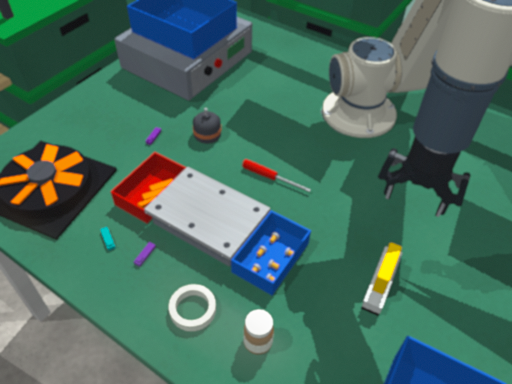

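The scraper stands upright and free at (384,278), the offcuts are in the red tray at (155,190), and everything else is unmoved.

```bash
python3 -c "
from rig import manip
print(manip.job_done())"
```

```text
the job is handed in; nothing more can be done
None
```

The job is handed in at about 18 s on the robot's clock: all three orange offcuts are in the red scrap tray, the scraper stands released and upright on the bench where it started, and the other things look unmoved in the last picture.

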